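Push one battery pack out of the row into the tester bay

ROBOT

A 6-joint arm with a two-finger parallel gripper is mounted at the origin on the work surface. World frame = base frame: x ahead of the robot, y to its left, z up, the work surface at z = 0. Lengths are in m, angles in rad, forces in N, time in s.
With the tool pointing down it reaches from about 0.25 to 0.775 m from the base axis. Payload 4 kg.
Tool frame: the origin (TCP) lies at the very end of the fingers, on their centre line; the grasp point (between the pads) lies 19 mm behind it; z points along the fingers, y is the direction in which the jaws open and shut (so a half turn about z gives the same grasp; the last joint's range is limited). The gripper opens to 94 mm and grips with 3 to 60 N. Pads are 16 mm wide; open, the fingers measure 119 mm over their backs; the gripper's body (75 mm by 177 mm) begins 78 mm behind the grasp point.
Start: joints at [-1.34, 0.087, 1.371, -0, 1.684, -0.103], TCP at [0.18, -0.52, 0.206] pointing down, gripper open.
Joint ranges: [-3.1, 3.1], [-0.76, 2.03], [0.27, 2.55], [-1.08, 4.22], [0.17, 2.65], [-2.57, 2.57]. Speed limits (rad/s): [2.79, 2.79, 3.14, 3.14, 3.14, 3.14].

INTERFACE

Orientations are given as [roll, pitch, yaw] about the fixed x, y, z axes, in that order (R = Rz(yaw) Ry(pitch) Rx(roll)).
In Python, from bench import robot, cams, models gives the robot as it stands.
- The arm moves only by the tool step_arm, never from a script. Its argument "series" is a list of rows, each a list of 5 numbers: the gripper command: -1 is shut, 1 is fully open, values between are in proportion, then the shift along the tool's x, y, z in mm, then the turn about the tool's z in degrees. A call has 1 to 20 rows; each row is the pose to reach, as a shift and turn from the pose commanded when the call began, along the tool's axes at that moment; what a row does not reach only later rows make up. A row lasts 1/8 s, in which the tool goes at most 62.5 mm and 10.7 degrees, less where a joint would pass 70% of its speed; a pose out of reach is approached as far as the arm can. A call with a gripper value outside its range is refused whole. The fingers move at their own pace and stop on an object; the grip force is fixed at half the most. Time passes only in rows, so rows that repeat a pose let the fingers close. It gives the time, the measured TCP pose, the force and the opening at its end, in the units of the state.
- robot.get_obs(): the state, without advancing time (a new reading comes with each control period).
- cams.snapshot(name): name is "scene" or "top" or "wrist"; returns a dict with "pixels" (400x640x3 uint8, red, green, blue), "fov_y" (degrees; the focal length in pixels is half the picture's height over the tangent of half this angle, whatever the lens; pixels are square), "cx", "cy" (the principal point, pixels), "R" (3x3) and "t" (3): a world point X has camera coordinates R X + t. Camera axes: x right, y down, z forward; pixel columns grow to the right and rows downward; lengths in m; the calibration is good to about 2 mm. A picture is of the moment at which its call begins. There is no depth.
- robot.close_job(): hands the job in, once; it reports no verdict.
Trained networks look in a picture, given as the dict that the camera call returned (one of the last four; its "shot" number tells which), for a name from the list of things; names that differ only in an ending like _2 or _b are one class to them, and where a whole thing is asked for, a point or a joint stands for the part that bears it (a point fixed in the world has none). Each returns a list of dicts, best first, with "p" (0 to 1); they miss things now and then, are a little off and sometimes report something else, mostly with a low value. They report only what shows in the picture. A call takes as long as a camera call. They do not tell look-alikes from the thing itself.
- models.find_in(picture, label): "position" ([x, y, z] in m, in world coordinates, good to about 4 mm: the middle of the surface that is visible of it).
- models.pinpoint(picture, label): "position" ([x, y, z] in m, in world coordinates, good to about 4 mm: a listed point, or the origin of a listed thing).
The state is a dict: "time": time; "joint_positions": joint angles; "qvel": joint speeds; "joint_torque": joint torques, N m; "tool_pos": TCP position; "ee_rot": TCP orientation; "wrist_force": force on the tool from outside, world axes, zero at the start; "wrist_torque": the same for the moment, N m; "width": finger opening in m.
Only numpy, scipy, OpenCV 4.12 (cv2) and the standard library are available. Lean on these libraries where they do the work, as an engineer would, in place of code of your own. Each camera call takes 0.05 s, during which the arm holds its last target. There are 200 camera calls.

TASK

Without lifting it, push the orange battery pack lengthwise out of the row of touching packs until it is wholly clear of them and on into the yellow tester's bay, and keep pushing gently until you feel it press the sprung contacts inside well in, but do not force it. Then press the tester's green start button fully down and let go. Leave the grey packs where they lie and everything else on the bench alone.

Things in the scene. Friction and masses are not known exactly. Their poses are not given: they have to be found in the camera images.
- orange_pack: Orange battery pack, a box 96 mm long (its x), 44 mm wide (its y), 32 mm high, about 0.4 kg; origin at the centre of its underside, on the table. It lies in a row of four packs, side by side and touching (0.3 mm apart), any place in the row. Its +x end faces the bay; push on its bare -x end towards +x. It slides with 1 to 4 N; in the row there is no room to grip it.
- grey_pack1: Grey battery pack, a box 96 mm long (its x), 44 mm wide (its y), 32 mm high, about 0.4 kg; origin at the centre of its underside, on the table. Lies in the same row with the same heading; it is loose and must not shift more than 6 mm.
- grey_pack2: Grey battery pack, a box 96 mm long (its x), 44 mm wide (its y), 32 mm high, about 0.4 kg; origin at the centre of its underside, on the table. Lies in the same row with the same heading; it is loose and must not shift more than 6 mm.
- grey_pack3: Grey battery pack, a box 96 mm long (its x), 44 mm wide (its y), 32 mm high, about 0.4 kg; origin at the centre of its underside, on the table. Lies in the same row with the same heading; it is loose and must not shift more than 6 mm.
- bay: Battery tester bay, fixed. Origin on the table at the middle of its mouth; x is the way in, in line with the orange pack (within 3 mm); at the start the mouth is 50 to 70 mm ahead of the pack's front end. No floor: the pack slides on the table between aluminium rails 24 mm high, 47.5 mm apart, flared to about 60 mm over the first 25 mm.
- hood_top (a point): Centre of the top of the tester's yellow hood (114 mm along the bay's x, 118 mm wide, underside 37 mm up, top 61 mm up), 95 mm past the mouth. Sprung contacts are hidden under it, their face anywhere from 64 to 90 mm past the mouth, to be felt for; a seated pack's rear end stands 2 to 30 mm outside the mouth, clear of the grey packs.
- contacts (a joint): How far the sprung contact plate inside the bay is pressed in (m): 0 free, 0.004 against its rigid stop. It starts to give at 3 N and stiffens by 2 N per mm (11 N at the stop), on top of the pack's own sliding friction. Well in is more than 2 mm at the push; after letting go it may spring back a little. Pushing the pack with more than 22 N is forcing it.
- start (a joint): Travel of the green start button (m): 0 up, 0.006 fully down, which takes 5 N; springs back. More than 4.5 mm counts as pressed.
- start_top (a point): Centre of the top of the green button (28 mm across) that stands on the yellow hood, 122 mm past the mouth; it is pressed straight down.
- weight_big: Steel calibration weight with a knob, 38 mm across, 60 mm high, standing; origin at the centre of its underside. Bystander.
- weight_small: Steel calibration weight with a knob, 28 mm across, 45 mm high, standing; origin at the centre of its underside. Bystander.
- screwdriver: Screwdriver lying on the table along its x, about 0.2 m long; bystander.
- mug: Blue mug, 76 mm across, 90 mm high; origin at the centre of its underside. Bystander.
Things that resemble listed ones, but are neither listed nor needed, are in the scene too. What is shaped like the orange_pack but blue, pink or purple is not meant.

How it is judged:
On the way, in this order (a step that is already met when the one before it is completed fails the run):
1. the orange pack is wholly clear of the grey packs, its rear end past their front ends (its centre more than 105 mm from each of theirs), flat on the table (horizontal distance between orange_pack and grey_pack1 above 0.105 m and horizontal distance between orange_pack and grey_pack2 above 0.105 m and horizontal distance between orange_pack and grey_pack3 above 0.105 m and height (world z) of orange_pack below 0.004 m), for 0.05 s.
2. the pack stands straight in the bay and presses the sprung contacts in by more than 2 mm (value of joint contacts above 0.002 m and y of orange_pack in the frame of bay between -0.004 and 0.004 m and angle between the x axis of orange_pack and the x axis of bay, either way round below 0.07 rad and angle between orange_pack's own z axis and vertical below 0.05 rad), for 0.1 s.
3. the start button is pressed more than 4.5 mm (value of joint start above 0.0045 m), for 0.1 s.
At the end, for the whole second after the job is handed in: The orange pack lies flat and at rest in the bay, within 4 mm of its middle line and 0.07 rad of its direction, still pressing the contacts in by more than 1 mm; the start button is up again; each grey pack is within 6 mm of where it began (value of joint contacts above 0.001 m and y of orange_pack in the frame of bay between -0.004 and 0.004 m and angle between the x axis of orange_pack and the x axis of bay, either way round below 0.07 rad and angle between orange_pack's own z axis and vertical below 0.05 rad and height (world z) of orange_pack below 0.004 m and linear speed of orange_pack below 0.01 m/s and value of joint start below 0.002 m and distance of each of grey_pack1, grey_pack2, grey_pack3 from where it was at the start of the episode below 0.006 m); the robot touches nothing.
It fails at once if a grey pack is shifted more than 6 mm (distance of any of grey_pack1, grey_pack2, grey_pack3 from where it was at the start of the episode above 0.006 m).
It fails at once if the orange pack is pushed with more than 22 N (contact force between any of the arm, the fingers and orange_pack above 22 N).
It fails at once if the orange pack is lifted more than 8 mm off the table (height (world z) of orange_pack above 0.008 m).
It fails at once if a bystander (weight, screwdriver, mug) is moved more than 20 mm (distance of any of weight_big, weight_small, screwdriver, mug from where it was at the start of the episode above 0.02 m).
It also fails if it takes over 48 s, if anything falls off the work surface, if the arm or the gripper's body presses on something with over 40 N, if the wrist force passes 120 N, or if a joint passes its speed limit or range.

## Working session

There is one attempt and no reset: what is moved stays moved. The work goes in short steps, Python scripts to look and compute and a tool call to move; the robot and the scene stay as the last step left them, time stands still between calls to the robot, and variables do not carry over. Pictures are saved under pics/ and viewed, about 8 in all and at most 12, crops included, and the job is handed in when it is done.

Besides the shell and the picture viewer there is one more tool, called after "Request:" by a JSON object that holds its "op" and its "data". step_arm: Moves the arm, as the interface text tells. Its arguments: {"type":"object","properties":{"series":{"type":"array","items":{"type":"array","items":{"type":"number"}}}},"required":["series"]}

```bash
mkdir -p pics
cat > h.py <<'E'
import numpy as np, cv2
from bench import robot, cams, models
def save(p,n,crop=None,s=1):
    im=p["pixels"][:,:,::-1]
    if crop: a,b,c,d=crop; im=im[b:d,a:c]
    cv2.imwrite("pics/"+n,cv2.resize(im,None,fx=s,fy=s,interpolation=cv2.INTER_CUBIC))
def foc(p): return p["pixels"].shape[0]/2/np.tan(np.radians(p["fov_y"])/2)
def px(p,X):
    c=np.array(p["R"])@np.array(X)+np.array(p["t"]); return np.array([foc(p)*c[0]/c[2]+p["cx"],foc(p)*c[1]/c[2]+p["cy"]])
def ray(p,uv,z):
    R=np.array(p["R"]);t=np.array(p["t"]);o=-R.T@t
    d=R.T@np.array([(uv[0]-p["cx"])/foc(p),(uv[1]-p["cy"])/foc(p),1]); return o+d*(z-o[2])/d[2]
E
python3 - <<'E'
from h import *
p=cams.snapshot("top"); save(p,"top1.png"); 
q=cams.snapshot("scene"); save(q,"scene1.png")
for l in ["orange_pack","grey_pack1","bay","hood_top","start_top","weight_big","mug","screwdriver"]:
    for n,c in (("top",p),("scene",q)):
        print(l,n,[(np.round(r["position"],3),round(r["p"],2),px(c,r["position"]).round()) for r in models.pinpoint(c,l)[:4]])
print(robot.get_obs())
E
```

```text
orange_pack top [(array([ 0.582, -0.214,  0.001]), 0.91, array([388., 192.])), (array([ 0.334, -0.102, -0.003]), 0.76, array([357., 260.])), (array([ 0.539, -0.062,  0.   ]), 0.74, array([347., 203.])), (array([0.694, 0.02 , 0.001]), 0.63, array([325., 161.]))]
orange_pack scene [(array([ 0.58 , -0.218,  0.003]), 0.7, array([239., 234.])), (array([ 0.442, -0.217, -0.003]), 0.65, array([247., 202.])), (array([ 0.696,  0.016, -0.   ]), 0.61, array([317., 270.])), (array([ 0.335, -0.107, -0.002]), 0.58, array([285., 181.]))]
grey_pack1 top [(array([ 0.45 , -0.057, -0.003]), 0.84, array([345., 228.])), (array([ 0.583, -0.063, -0.004]), 0.8, array([347., 192.])), (array([ 0.503, -0.051, -0.003]), 0.58, array([344., 213.])), (array([ 0.55 ,  0.04 , -0.001]), 0.56, array([319., 200.]))]
grey_pack1 scene [(array([ 0.494, -0.058, -0.006]), 0.67, array([296., 216.])), (array([ 0.584, -0.068,  0.001]), 0.65, array([290., 237.]))]
bay top [(array([ 0.549,  0.04 , -0.002]), 0.89, array([319., 200.]))]
bay scene [(array([0.544, 0.04 , 0.003]), 0.79, array([327., 227.]))]
hood_top top [(array([0.55
[... 964 characters left out ...]
.]))]
{'time': 0.9, 'joint_positions': array([-1.34010827e+00,  8.71804278e-02,  1.37066232e+00, -6.21593173e-06,
        1.68358454e+00, -1.03122012e-01]), 'qvel': array([ 1.30941752e-04, -4.11224627e-04, -2.44063503e-04,  5.42389328e-04,
       -3.60595899e-05, -9.67265018e-04]), 'joint_torque': array([-1.55729236e-05, -3.40030503e+01, -3.02598381e+01,  7.20001152e-02,
        2.36505421e-02,  5.18284935e-06]), 'tool_pos': array([ 0.18019556, -0.51968324,  0.20553573]), 'ee_rot': array([3.14142880e+00, 2.31660339e-05, 3.33809362e-01]), 'wrist_force': array([-0.16420825, -1.00940562,  0.60250189]), 'wrist_torque': array([-0.04538569,  0.06782007, -0.02728964]), 'width': 0.09418886539251174}
```

View pics/top1.png

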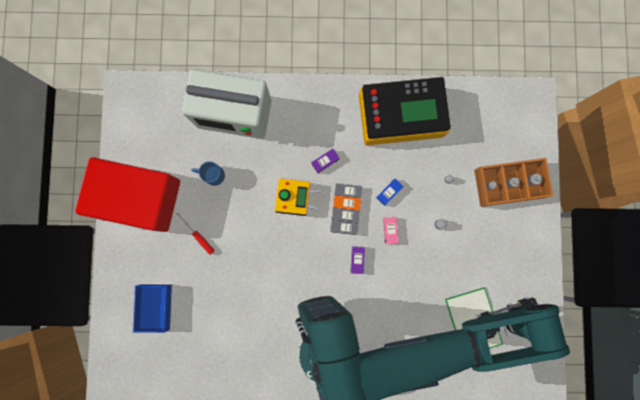

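View pics/scene1.png

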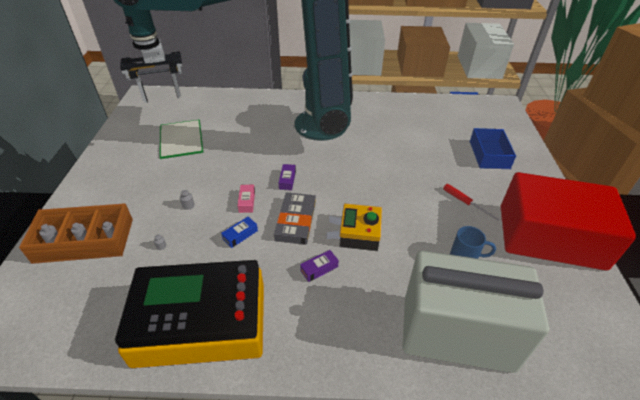

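Target: orange pack at top px (347,203), world about (0.54,-0.06), second from the far end of the row. Possible confusions in the top view are the blue pack (390,192), the pink one (391,230), the purple ones (325,160) and (358,260), and the grey packs beside it. The tester is the small yellow one at (293,196), not the big yellow-and-black one at (405,110). I'll fly over it and take a close wrist view before reaching.

Request:
{"op": "step_arm", "data": {"series": [[-0.8, 40, -26, -40, -5], [-0.8, 90, -58, -60, -11], [-0.8, 140, -91, -80, -18], [-0.8, 190, -123, -80, -25], [-0.8, 240, -156, -80, -32], [-0.8, 290, -188, -80, -39], [-0.8, 340, -221, -80, -46], [-0.8, 390, -253, -80, -53], [-0.8, 440, -286, -80, -60], [-0.8, 480, -312, -80, -64], [-0.8, 500, -325, -80, -65.5], [-0.8, 500, -325, -80, -65.5], [-0.8, 500, -325, -80, -65.5], [-0.8, 500, -325, -80, -65.5]]}}

```text
time: 2.65
tool_pos: [0.5456, -0.0498, 0.2858]
ee_rot: [3.141, 0.0, 1.475]
wrist_force: [0.3, -0.5, -0.9]
width: 0.0093
```

Run:
```python
from h import *
p=cams.snapshot("wrist"); save(p,"w1.png")
import pickle; pickle.dump(dict(p),open("w1.pkl","wb"))
for l in ["orange_pack","grey_pack1","bay","hood_top","start_top"]:
    print(l,[(np.round(r["position"],4),round(r["p"],2),px(p,r["position"]).round()) for r in models.pinpoint(p,l)[:5]])
o=robot.get_obs(); print(o["tool_pos"],o["ee_rot"],o["time"],o["width"])
```

```text
orange_pack [(array([0.6966, 0.0237, 0.0025]), 0.9, array([421., 103.])), (array([ 0.5406, -0.0594, -0.0018]), 0.86, array([317., 171.])), (array([ 0.5819, -0.2144,  0.0044]), 0.7, array([352., 263.])), (array([ 0.3332, -0.0996, -0.0015]), 0.65, array([188., 209.]))]
grey_pack1 [(array([ 0.4954, -0.0597, -0.001 ]), 0.92, array([287., 174.])), (array([ 0.4547, -0.0491, -0.0014]), 0.77, array([260., 170.])), (array([ 0.5807, -0.0649, -0.0013]), 0.77, array([344., 172.]))]
bay []
hood_top [(array([0.5574, 0.1377, 0.0611]), 0.78, array([314.,  11.]))]
start_top [(array([ 0.4659, -0.3987, -0.    ]), 0.71, array([294., 359.]))]
[ 0.54595512 -0.04919323  0.28561681] [3.14130526e+00 1.13409077e-04 1.47618499e+00] 2.95 0.009530802739295512
```

View pics/w1.png

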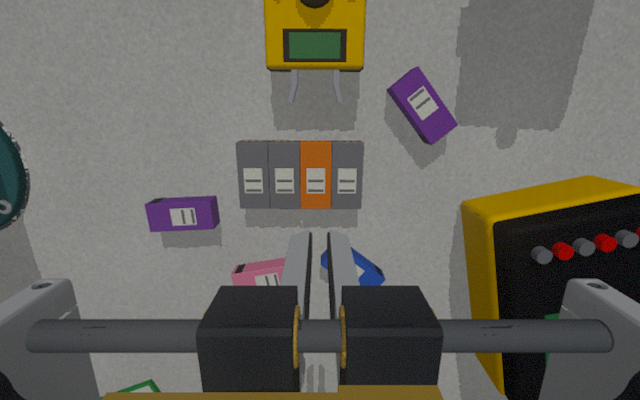

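The wrist view shows the orange pack at (300–331, 141–209), third of four in the row, with plain grey packs beside it. The bay rails are at (293,85) and (340,85), and the hood with the green screen is above them. Pushing is "up" in the image. The blue and pink packs lie behind, at (352,263) and (262,272). Next I'll measure the outlines.

Run:
```python
from h import *
import pickle
p=pickle.load(open("w1.pkl","rb"))
hsv=cv2.cvtColor(p["pixels"],cv2.COLOR_RGB2HSV)
m=cv2.inRange(hsv,(5,150,120),(17,255,255)); m[:120]=0;m[230:]=0;m[:,:280]=0;m[:,360:]=0
ys,xs=np.nonzero(m); 
print("cam",-np.array(p["R"]).T@np.array(p["t"]))
# edge lines subpixel: per-column top/bottom, per-row left/right
rows=[y for y in range(ys.min()+6,ys.max()-5)]
L=[(xs[ys==y].min(),y) for y in rows]; Rr=[(xs[ys==y].max()+1,y) for y in rows]
fl=np.polyfit(rows,[a for a,_ in L],1); fr=np.polyfit(rows,[a for a,_ in Rr],1)
cols=range(xs.min()+5,xs.max()-4)
T=np.median([ys[xs==c].min() for c in cols]);B=np.median([ys[xs==c].max()+1 for c in cols]); print(T,B,fl,fr)
c=[ray(p,(np.polyval(f,y),y),.032) for y in (T,B) for f in (fl,fr)]
for k in c: print(k.round(4))
f=(c[0]+c[1])/2;b=(c[2]+c[3])/2
print("len",np.linalg.norm(f-b),"wid",np.linalg.norm(c[0]-c[1]),"yaw",[np.arctan2(*(u-v)[1::-1]) for u,v in((c[0],c[2]),(c[1],c[3]),(f,b))],"ctr",(f+b)/2)
# hood front edge yellow extents at z~.061
for uv in((265,69),(364,69)): print("hood",ray(p,uv,.061).round(4))
g=cv2.cvtColor(p["pixels"],cv2.COLOR_RGB2GRAY)
for y in (76,84,92,100): print(y,g[y,280:356].tolist())
save(p,"w1c.png",(220,0,400,300),2)
```

```text
cam [0.55243956 0.0295405  0.46390676]
141.0 209.0 [2.30690362e-02 2.96635167e+02] [-2.55639098e-02  3.35853759e+02]
[ 0.5222 -0.0094  0.032 ]
[ 0.5662 -0.0137  0.032 ]
[ 0.5135 -0.1066  0.032 ]
[ 0.5555 -0.1106  0.032 ]
len 0.09751283375973381 wid 0.04419204293139008 yaw [np.float64(1.4814594416176412), np.float64(1.4607970315204757), np.float64(1.4711279819361305)] ctr [ 0.53935068 -0.06006718  0.032     ]
hood [0.4922 0.0819 0.061 ]
hood [0.6103 0.0706 0.061 ]
76 [115, 113, 116, 113, 107, 110, 113, 114, 117, 113, 114, 118, 118, 120, 120, 120, 113, 97, 103, 111, 109, 115, 112, 111, 112, 110, 108, 106, 109, 110, 108, 105, 111, 107, 108, 107, 107, 107, 107, 108, 109, 108, 110, 107, 102, 103, 107, 107, 104, 107, 110, 107, 106, 112, 115, 124, 118, 121, 122, 113, 107, 111, 110, 112, 108, 107, 104, 108, 106, 109, 113, 105, 109, 110, 110, 111]
84 [114, 114, 113, 111, 113, 112, 113, 110, 107, 105, 109, 113, 116, 120, 123, 121, 116, 95, 97, 112, 106, 109, 109, 111, 108, 112, 109, 109, 110, 105, 105, 104, 109, 109, 107, 109, 107, 109, 110, 108, 110, 107, 104, 110, 102, 102, 105, 104, 107, 10
[... 198 characters left out ...]
0, 118, 110, 90, 102, 111, 115, 110, 110, 109, 111, 109, 109, 111, 105, 110, 111, 111, 106, 105, 108, 108, 108, 107, 105, 107, 108, 109, 109, 109, 110, 109, 112, 108, 107, 106, 109, 110, 112, 111, 106, 112, 102, 100, 117, 121, 118, 117, 114, 109, 110, 107, 105, 107, 107, 107, 105, 101, 105, 104, 101, 110, 106, 109]
100 [110, 115, 117, 114, 114, 110, 113, 110, 115, 119, 119, 122, 113, 87, 102, 109, 110, 112, 110, 110, 109, 109, 107, 108, 109, 108, 110, 115, 116, 111, 113, 106, 103, 105, 104, 106, 108, 110, 114, 111, 108, 109, 109, 109, 110, 109, 112, 114, 114, 112, 109, 110, 112, 110, 107, 108, 101, 103, 122, 123, 119, 119, 112, 106, 107, 110, 112, 114, 113, 113, 106, 108, 108, 107, 109, 114]
```

View pics/w1c.png

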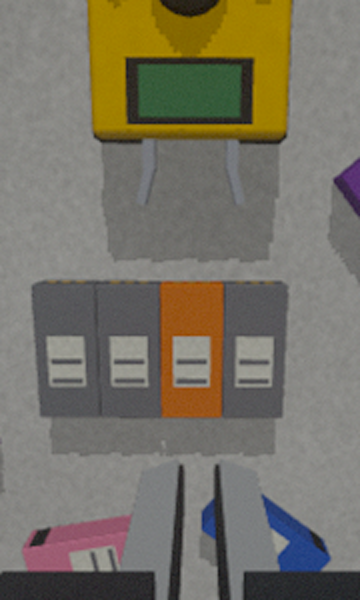

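The crop confirms orange, with plain grey packs on both sides and a clear gap behind it. The bay axis is yaw ≈1.475 and in line with the pack within about 1 mm. I'll go down behind its rear end.

Request:
{"op": "step_arm", "data": {"series": [[-0.8, -40, -3, 0, 0], [-0.8, -80, -5, 40, 0], [-0.8, -80, -5, 100, 0], [-0.8, -80, -5, 160, 0], [-0.8, -80, -5, 210, 0], [-0.8, -80, -5, 245, 0], [-0.8, -80, -5, 265, 0], [-0.8, -80, -5, 276, 0], [-0.8, -80, -5, 276, 0], [-0.8, -80, -5, 276, 0]]}}

```text
time: 4.2
tool_pos: [0.5347, -0.1283, 0.0108]
ee_rot: [3.139, 0.001, 1.477]
wrist_force: [0.7, -0.5, -0.1]
width: 0.0094
```

Run:
```python
from h import *
p=cams.snapshot("wrist")
q=cams.snapshot("top"); a=p["pixels"]
save(p,"w2.png")
o=robot.get_obs(); print(o["tool_pos"],o["ee_rot"],o["wrist_force"],o["width"],px(p,o["tool_pos"]))
```

```text
[ 0.53463916 -0.12831201  0.01088503] [3.13901952e+00 7.05212839e-04 1.47696729e+00] [-0.1927834   0.23209755 -0.22402946] 0.009210156736573523 [320.50588824 243.29512248]
```

View pics/w2.png

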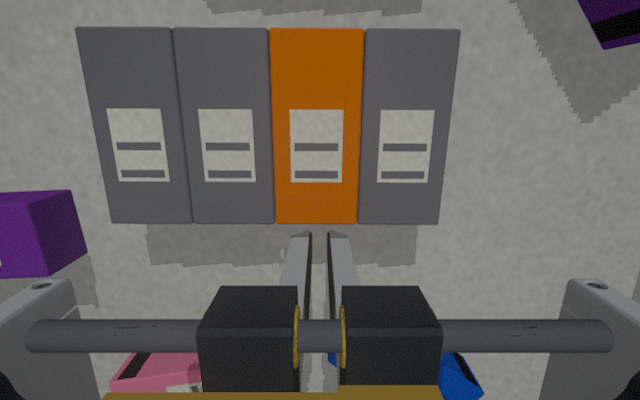

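The fingers are at columns 290–352 and the orange rear edge at 276–358, so the TCP is about 1.5 mm right of centre. I'll correct that and push.

Request:
{"op": "step_arm", "data": {"series": [[-0.8, 0, -1.5, 0, 0], [-0.8, 3, -1.5, 0, 0], [-0.8, 6, -1.5, 0, 0], [-0.8, 8, -1.5, 0, 0], [-0.8, 10, -1.5, 0, 0], [-0.8, 12, -1.5, 0, 0], [-0.8, 14, -1.5, 0, 0], [-0.8, 16, -1.5, 0, 0], [-0.8, 18, -1.5, 0, 0], [-0.8, 20, -1.5, 0, 0], [-0.8, 22, -1.5, 0, 0], [-0.8, 25, -1.5, 0, 0], [-0.8, 28, -1.5, 0, 0], [-0.8, 31, -1.5, 0, 0], [-0.8, 34, -1.5, 0, 0], [-0.8, 37, -1.5, 0, 0]]}}

```text
time: 6.3
tool_pos: [0.5356, -0.0908, 0.0094]
ee_rot: [3.142, 0.0, 1.477]
wrist_force: [0.5, -1.4, -1.8]
width: 0.0093
```

```bash
cat > look.py <<'E'
from h import *
import sys
p=cams.snapshot("wrist"); save(p,sys.argv[1])
hsv=cv2.cvtColor(p["pixels"],cv2.COLOR_RGB2HSV)
m=cv2.inRange(hsv,(5,150,100),(17,255,255)); n,l,s,c=cv2.connectedComponentsWithStats(m)
k=1+np.argmax(s[1:,4]); m=(l==k)
rows=np.arange(s[k][1]+8,s[k][1]+s[k][3]-8)
L=[np.nonzero(m[y])[0].min() for y in rows];R=[np.nonzero(m[y])[0].max()+1 for y in rows]
fl=np.polyfit(rows,L,1);fr=np.polyfit(rows,R,1)
P=[[ray(p,(np.polyval(f,y),y),.032) for f in(fl,fr)] for y in (s[k][1],s[k][1]+s[k][3])]
f=sum(P[0])/2;b=sum(P[1])/2
o=robot.get_obs()
print("front",f.round(4),"rear",b.round(4),"yaw",np.arctan2((f-b)[1],(f-b)[0]).round(3),"len",np.linalg.norm(f-b).round(4),"box",s[k])
print(o["tool_pos"].round(4),o["ee_rot"].round(4),o["wrist_force"].round(2),o["time"])
E
python3 look.py w3.png
```

```text
front [0.5456 0.0127 0.032 ] rear [ 0.5366 -0.0812  0.032 ] yaw 1.475 len 0.0943 box [  275    54    93   190 12794]
[ 0.5356 -0.0904  0.0095] [-3.1416e+00 -4.0000e-04  1.4773e+00] [ 0.61 -1.37 -0.92] 6.35
```

View pics/w3.png

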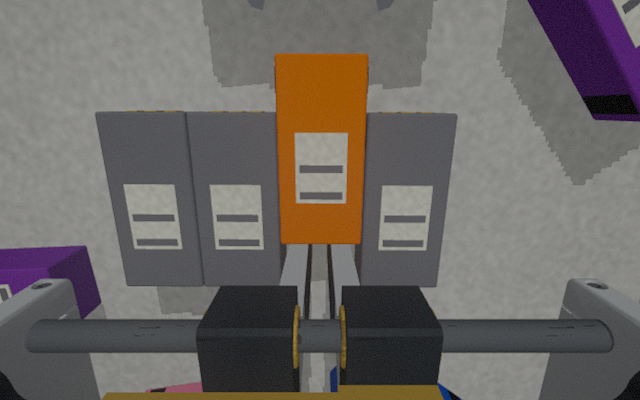

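The pack is sliding straight (yaw 1.475), the greys are unmoved, and the fingers sit centred between the neighbours. The rail tips are at (255,3) and (382,3). I'll keep going to just short of the mouth.

Request:
{"op": "step_arm", "data": {"series": [[-0.8, 3, 0, 0, 0], [-0.8, 6, 0, 0, 0], [-0.8, 9, 0, 0, 0], [-0.8, 12, 0, 0, 0], [-0.8, 15, 0, 0, 0], [-0.8, 18, 0, 0, 0], [-0.8, 20, 0, 0, 0], [-0.8, 22, 0, 0, 0]]}}

```text
time: 7.35
tool_pos: [0.5377, -0.069, 0.0095]
ee_rot: [3.141, 0.0, 1.477]
wrist_force: [1.0, -2.7, -0.8]
width: 0.0094
```

```bash
python3 look.py w4.png
```

```text
front [0.5477 0.0344 0.032 ] rear [ 0.5388 -0.0594  0.032 ] yaw 1.476 len 0.0943 box [  275    54    93   190 12763]
[ 0.5377 -0.0687  0.0095] [ 3.1415e+00 -2.0000e-04  1.4771e+00] [ 0.66 -2.49 -1.06] 7.4
```

View pics/w4.png

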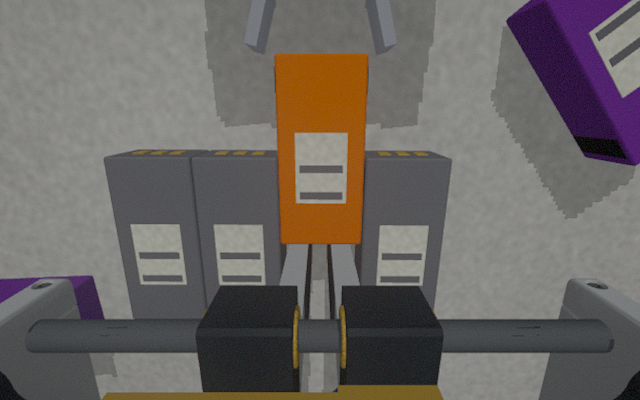

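The pack front (275–368, row 54) is at the mouth, centred between the rail tips (about 246–397) to within 1 mm. I'll push in to short of the earliest possible contact.

Request:
{"op": "step_arm", "data": {"series": [[-0.8, 2, 0, 0, 0], [-0.8, 4, -0.5, 0, 0], [-0.8, 7, -0.5, 0, 0], [-0.8, 10, -0.5, 0, 0], [-0.8, 13, -0.5, 0, 0], [-0.8, 16, -0.5, 0, 0], [-0.8, 19, -0.5, 0, 0], [-0.8, 22, -0.5, 0, 0], [-0.8, 25, -0.5, 0, 0], [-0.8, 28, -0.5, 0, 0]]}}

```text
time: 8.65
tool_pos: [0.5399, -0.0411, 0.0095]
ee_rot: [3.141, 0.0, 1.477]
wrist_force: [1.6, -4.3, -1.2]
width: 0.0097
```

Request:
{"op": "step_arm", "data": {"series": [[-0.8, 3, 0, 0, 0], [-0.8, 6, 0, 0, 0], [-0.8, 9, 0, 0, 0], [-0.8, 12, 0, 0, 0], [-0.8, 15, 0, 0, 0], [-0.8, 18, 0, 0, 0], [-0.8, 21, 0, 0, 0], [-0.8, 24, 0, 0, 0], [-0.8, 26, 0, 0, 0]]}}

```text
time: 9.78
tool_pos: [0.5418, -0.0151, 0.0095]
ee_rot: [-3.141, 0.0, 1.477]
wrist_force: [-1.2, -4.1, 2.3]
width: 0.0093
```

```bash
python3 look.py w5.png
```

```text
front [0.5509 0.079  0.032 ] rear [ 0.543  -0.0056  0.032 ] yaw 1.477 len 0.0849 box [  275    76    93   168 10563]
[ 0.5419 -0.0149  0.0095] [-3.1407 -0.      1.4773] [-1.13 -3.72  2.26] 9.825
```

View pics/w5.png

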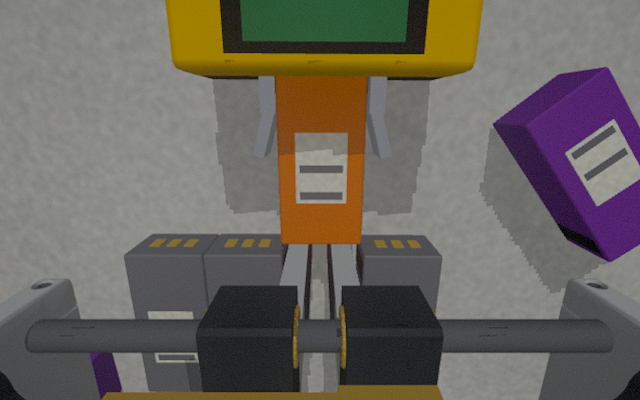

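The pack is wholly past the grey packs and straight between the rails (yaw 1.477), and sliding takes about 4 N. Now I'll feel for the contacts in 3 mm chunks.

Request:
{"op": "step_arm", "data": {"series": [[-0.8, 2, 0, 0, 0], [-0.8, 4, 0, 0, 0], [-0.8, 6, 0, 0, 0], [-0.8, 8, 0, 0, 0], [-0.8, 9, 0, 0, 0], [-0.8, 10, 0, 0, 0]]}}

```text
time: 10.58
tool_pos: [0.5433, -0.0053, 0.0095]
ee_rot: [3.141, 0.0, 1.477]
wrist_force: [-0.0, -4.3, 2.8]
width: 0.0097
```

Request:
{"op": "step_arm", "data": {"series": [[-0.8, 1, 0, 0, 0], [-0.8, 2, 0, 0, 0], [-0.8, 3, 0, 0, 0]]}}

```text
time: 10.95
tool_pos: [0.5435, -0.0023, 0.0095]
ee_rot: [3.141, 0.0, 1.477]
wrist_force: [-0.6, -4.8, 3.2]
width: 0.0095
```

Request:
{"op": "step_arm", "data": {"series": [[-0.8, 1, 0, 0, 0], [-0.8, 2, 0, 0, 0], [-0.8, 3, 0, 0, 0]]}}

```text
time: 11.32
tool_pos: [0.5438, 0.0006, 0.0095]
ee_rot: [3.141, 0.0, 1.477]
wrist_force: [-0.4, -4.9, 3.3]
width: 0.0092
```

Request:
{"op": "step_arm", "data": {"series": [[-0.8, 1, 0, 0, 0], [-0.8, 2, 0, 0, 0], [-0.8, 3, 0, 0, 0]]}}

```text
time: 11.7
tool_pos: [0.5441, 0.0036, 0.0095]
ee_rot: [3.141, 0.0, 1.477]
wrist_force: [-0.5, -4.2, 2.7]
width: 0.0093
```

Request:
{"op": "step_arm", "data": {"series": [[-0.8, 1, 0, 0, 0], [-0.8, 2, 0, 0, 0], [-0.8, 3, 0, 0, 0]]}}

```text
time: 12.08
tool_pos: [0.5443, 0.0061, 0.0095]
ee_rot: [3.142, 0.001, 1.477]
wrist_force: [-0.5, -7.7, 3.8]
width: 0.0095
```

The force jumped from about 4.4 to 7.7 N, so the contacts have started to give. I'll continue in 1.5 mm steps.

Request:
{"op": "step_arm", "data": {"series": [[-0.8, 0.5, 0, 0, 0], [-0.8, 1, 0, 0, 0], [-0.8, 1.5, 0, 0, 0], [-0.8, 1.5, 0, 0, 0]]}}

```text
time: 12.58
tool_pos: [0.5443, 0.0065, 0.0096]
ee_rot: [-3.141, 0.003, 1.477]
wrist_force: [-1.0, -7.8, 3.1]
width: 0.0094
```

```bash
python3 - <<'E'
from h import *
for i in range(4):
    p=cams.snapshot("wrist"); o=robot.get_obs(); print(o["tool_pos"].round(4),o["ee_rot"].round(4),o["wrist_force"].round(2),o["wrist_torque"].round(2),o["joint_torque"].round(1),o["joint_positions"].round(4))
E
python3 look.py w6.png
```

```text
[0.5443 0.0065 0.0096] [-3.1415e+00  3.1000e-03  1.4768e+00] [-1.41 -9.11  3.29] [-1.63  0.12 -0.02] [  4.7 -33.4 -25.5   2.8  -0.1  -0. ] [-0.0901  0.1971  1.6489 -0.0033  1.2957  0.0047]
[0.5443 0.0065 0.0095] [-3.1414e+00  3.1000e-03  1.4768e+00] [-0.2  -7.8   3.85] [-1.57  0.1   0.  ] [  4.7 -33.4 -25.5   2.8  -0.1  -0. ] [-0.0902  0.1971  1.649  -0.0032  1.2957  0.0047]
[0.5443 0.0065 0.0095] [-3.1415e+00  3.1000e-03  1.4768e+00] [-0.95 -9.13  4.64] [-1.56  0.14 -0.06] [  4.7 -33.4 -25.5   2.8  -0.1  -0. ] [-0.0901  0.197   1.649  -0.0032  1.2957  0.0047]
[0.5443 0.0065 0.0095] [-3.1414e+00  3.1000e-03  1.4768e+00] [-0.89 -8.71  3.18] [-1.55  0.1  -0.01] [  4.7 -33.4 -25.5   2.8  -0.1  -0. ] [-0.0902  0.1971  1.649  -0.0032  1.2957  0.0047]
front [0.5512 0.0767 0.032 ] rear [0.5454 0.0162 0.032 ] yaw 1.475 len 0.0608 box [ 277  129   89  115 5875]
[0.5443 0.0065 0.0096] [-3.1415e+00  3.1000e-03  1.4768e+00] [-0.85 -8.65  4.18] 12.825
```

View pics/w6.png

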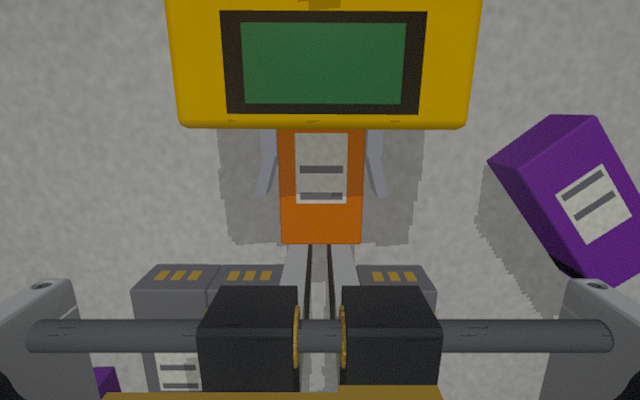

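About 8.6 N now, steady. The pack is straight and the rear end is about 23 mm outside the mouth, which fits contact. I'll keep going.

Request:
{"op": "step_arm", "data": {"series": [[-0.8, 0.5, 0, 0, 0], [-0.8, 1, 0, 0, 0], [-0.8, 1.5, 0, 0, 0], [-0.8, 1.5, 0, 0, 0]]}}

```text
time: 13.32
tool_pos: [0.5443, 0.0073, 0.0096]
ee_rot: [-3.141, 0.005, 1.477]
wrist_force: [-1.6, -10.0, 4.0]
width: 0.0093
```

Request:
{"op": "step_arm", "data": {"series": [[-0.8, 0.5, 0, 0, 0], [-0.8, 1, 0, 0, 0], [-0.8, 1.5, 0, 0, 0], [-0.8, 2, 0, 0, 0], [-0.8, 2, 0, 0, 0]]}}

```text
time: 13.95
tool_pos: [0.5444, 0.0084, 0.0096]
ee_rot: [-3.141, 0.006, 1.477]
wrist_force: [-2.1, -12.3, 3.8]
width: 0.0094
```

Request:
{"op": "step_arm", "data": {"series": [[-0.8, 0.5, 0, 0, 0], [-0.8, 1, 0, 0, 0], [-0.8, 1.5, 0, 0, 0], [-0.8, 1.5, 0, 0, 0]]}}

```text
time: 14.45
tool_pos: [0.5445, 0.0091, 0.0096]
ee_rot: [-3.141, 0.008, 1.477]
wrist_force: [-3.7, -13.7, 3.8]
width: 0.0094
```

The TCP has advanced about 3 mm since onset, and the push is about 14 N. One more small step and a hold, then I'll measure, back off slowly and measure again.

Request:
{"op": "step_arm", "data": {"series": [[-0.8, 0.5, 0, 0, 0], [-0.8, 0.8, 0, 0, 0], [-0.8, 0.8, 0, 0, 0]]}}

```text
time: 14.82
tool_pos: [0.5445, 0.0095, 0.0096]
ee_rot: [-3.141, 0.008, 1.476]
wrist_force: [-2.5, -15.3, 4.0]
width: 0.0091
```

```bash
python3 look.py w7.png
```

```text
front [0.5511 0.076  0.032 ] rear [0.5456 0.0187 0.032 ] yaw 1.475 len 0.0576 box [ 277  137   89  108 5411]
[0.5445 0.0095 0.0096] [-3.1411  0.0083  1.4765] [ -2.56 -14.51   4.35] 14.875
```

Request:
{"op": "step_arm", "data": {"series": [[-0.8, -1, 0, 0, 0], [-0.8, -2, 0, 0, 0], [-0.8, -3, 0, 0, 0], [-0.8, -4, 0, 0, 0], [-0.8, -5, 0, 0, 0], [-0.8, -6, 0, 0, 0], [-0.8, -8, 0, 0, 0], [-0.8, -10, 0, 0, 0], [-0.8, -12, 0, 0, 0], [-0.8, -12, 0, 0, 0], [-0.8, -12, 0, 0, 0]]}}

```text
time: 16.25
tool_pos: [0.5439, 0.0019, 0.0095]
ee_rot: [3.142, -0.0, 1.477]
wrist_force: [-0.1, -1.1, 0.8]
width: 0.0095
```

```bash
python3 look.py w8.png
```

```text
front [0.5511 0.0777 0.032 ] rear [0.5453 0.0185 0.032 ] yaw 1.473 len 0.0595 box [ 277  117   89  115 5785]
[0.5439 0.002  0.0095] [ 3.1416e+00 -1.0000e-04  1.4769e+00] [-0.47 -0.49 -0.17] 16.3
```

The pack stayed put on release (rear 0.0187 → 0.0185). I'll lift, shut the gripper and look at the button from above.

Request:
{"op": "step_arm", "data": {"series": [[-0.8, 0, 0, -40, 0], [-0.8, 0, 0, -90, 0], [-1, 0, 0, -140, 0], [-1, 20, 0, -190, 0], [-1, 60, 0, -190, 0], [-1, 80, 0, -190, 0], [-1, 80, 0, -190, 0], [-1, 80, 0, -190, 0]]}}

```text
time: 17.3
tool_pos: [0.5508, 0.0808, 0.1982]
ee_rot: [-3.139, 0.001, 1.477]
wrist_force: [0.1, 0.9, -0.0]
width: 0.0003
```

Run:
```python
from h import *
p=cams.snapshot("wrist"); save(p,"w9.png")
for l in ["start_top","hood_top"]: print(l,[(np.round(r["position"],4),round(r["p"],2),px(p,r["position"]).round()) for r in models.pinpoint(p,l)[:3]])
hsv=cv2.cvtColor(p["pixels"],cv2.COLOR_RGB2HSV); m=cv2.inRange(hsv,(45,90,40),(85,255,255))
n,l,s,c=cv2.connectedComponentsWithStats(m)
for k in range(1,n):
    if s[k][4]>150: print(s[k],c[k].round(1),ray(p,c[k],.08).round(4))
o=robot.get_obs(); print(o["tool_pos"].round(4),o["ee_rot"].round(4),o["wrist_force"].round(2),o["width"],"cam",-np.array(p["R"]).T@np.array(p["t"]))
```

```text
start_top [(array([0.5599, 0.1596, 0.0829]), 0.77, array([322., 110.]))]
hood_top [(array([0.5568, 0.1349, 0.0602]), 0.57, array([321., 136.]))]
[307  91  30  32 750] [321.7 106.6] [0.5596 0.1622 0.08  ]
[ 292  155   60   28 1578] [321.4 168. ] [0.5542 0.1059 0.08  ]
[0.5512 0.0806 0.1989] [-3.1405e+00  6.0000e-04  1.4756e+00] [-0.3   0.54  0.3 ] 0.00048144451133788445 cam [0.55801131 0.16027809 0.37623598]
```

View pics/w9.png

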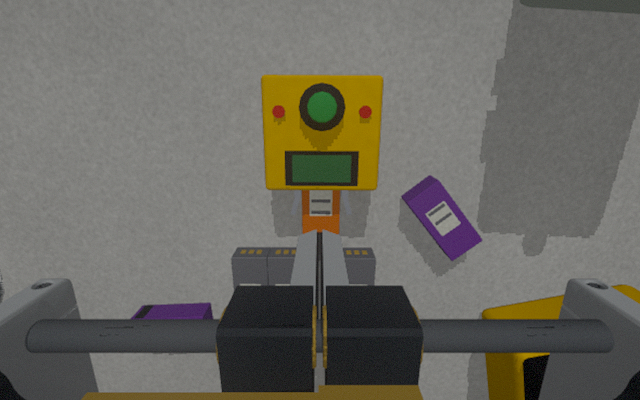

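The green button is at (322,107) in the wrist image, about (0.560, 0.162, 0.082), with two red lamps beside it to avoid. I'll go above it and press down gently.

Request:
{"op": "step_arm", "data": {"series": [[-1, 40, 0.8, 0, 0], [-1, 82, 0.8, 0, 0], [-1, 82, 0.8, 40, 0], [-1, 82, 0.8, 80, 0], [-1, 82, 0.8, 100, 0], [-1, 82, 0.8, 108, 0], [-1, 82, 0.8, 108, 0], [-1, 82, 0.8, 108, 0]]}}

```text
time: 18.45
tool_pos: [0.5608, 0.1631, 0.093]
ee_rot: [3.139, -0.001, 1.477]
wrist_force: [-0.3, 0.1, -0.3]
width: 0.0004
```

Request:
{"op": "step_arm", "data": {"series": [[-1, 0, 0, 2, 0], [-1, 0, 0, 4, 0], [-1, 0, 0, 6, 0], [-1, 0, 0, 8, 0], [-1, 0, 0, 10, 0], [-1, 0, 0, 10, 0]]}}

```text
time: 19.2
tool_pos: [0.5598, 0.1632, 0.0817]
ee_rot: [3.142, 0.0, 1.477]
wrist_force: [-0.8, -0.4, 1.9]
width: 0.0005
```

Request:
{"op": "step_arm", "data": {"series": [[-1, 0, 0, 1, 0], [-1, 0, 0, 2, 0], [-1, 0, 0, 3, 0], [-1, 0, 0, 3, 0]]}}

```text
time: 19.7
tool_pos: [0.5598, 0.1632, 0.0786]
ee_rot: [3.141, 0.0, 1.477]
wrist_force: [-1.8, -0.4, 4.5]
width: 0.0002
```

Request:
{"op": "step_arm", "data": {"series": [[-1, 0, 0, 1, 0], [-1, 0, 0, 2, 0], [-1, 0, 0, 3, 0], [-1, 0, 0, 3, 0]]}}

```text
time: 20.2
tool_pos: [0.5599, 0.1632, 0.0772]
ee_rot: [3.141, -0.0, 1.477]
wrist_force: [-4.8, -1.0, 9.8]
width: 0.0005
```

The force is 9.8 N against a stop at z 0.077, about 6 mm of travel, so the button is fully down. I'll hold briefly, then release and retreat upward.

Request:
{"op": "step_arm", "data": {"series": [[-1, 0, 0, 1, 0], [-1, 0, 0, 1, 0], [-1, 0, 0, 1, 0]]}}

```text
time: 20.58
tool_pos: [0.5599, 0.1632, 0.0771]
ee_rot: [3.14, -0.0, 1.477]
wrist_force: [-4.7, -1.3, 13.4]
width: 0.0004
```

Request:
{"op": "step_arm", "data": {"series": [[-1, 0, 0, -4, 0], [-1, 0, 0, -12, 0], [-1, 0, 0, -30, 0], [-1, 0, 0, -60, 0], [-1, -30, 0, -100, 0], [-1, -80, 0, -122, 0], [-1, -120, 0, -122, 0], [-1, -150, 0, -122, 0], [-1, -150, 0, -122, 0], [-1, -150, 0, -122, 0]]}}

```text
time: 21.82
tool_pos: [0.546, 0.0143, 0.1967]
ee_rot: [3.141, -0.001, 1.477]
wrist_force: [-0.0, 0.0, -0.1]
width: 0.0004
```

```bash
python3 look.py w10.png
python3 - <<'E'
from h import *
p=cams.snapshot("wrist")
for l in ["grey_pack1","hood_top"]: print(l,[(np.round(r["position"],4),round(r["p"],2)) for r in models.pinpoint(p,l)[:4]])
E
```

```text
front [0.5512 0.0767 0.032 ] rear [0.5457 0.0179 0.032 ] yaw 1.477 len 0.0591 box [ 299  126   41   54 1261]
[0.546  0.0147 0.1966] [ 3.1413e+00 -4.0000e-04  1.4779e+00] [-0.16  0.37  0.6 ] 21.875
grey_pack1 [(array([ 0.4968, -0.0577, -0.0026]), 0.9), (array([ 5.853e-01, -6.170e-02, -3.000e-04]), 0.7), (array([ 4.544e-01, -4.630e-02, -4.000e-04]), 0.61)]
hood_top [(array([0.5561, 0.135 , 0.0633]), 0.73)]
```

View pics/w10.png

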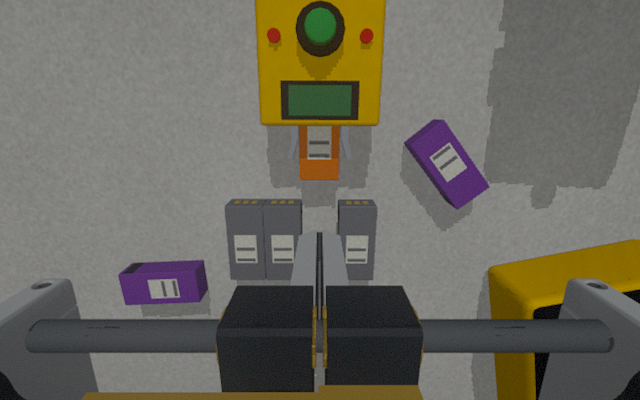

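The final view shows the pack seated straight (299–340, rows 126–180), the greys undisturbed, the button up and the arm clear. I'm handing the job in.

```bash
python3 -c "
from bench import robot
print(robot.close_job())"
```

```text
the job is handed in; nothing more can be done
None
```

I pushed the orange pack straight out of the row and into the bay, pressed the contacts in, then pressed the green button fully down and let go. The job is handed in at about 22 s of the 48 s allowed; it reports no verdict.

- **Contacts:** the sprung plate began to give at about 7.7 N. I pressed on by about 3 to 3.5 mm, estimated from how far the tool moved. The wrist force peaked at about 15 N, under the 22 N limit.
- **Pack after release:** its measured rear end moved from y 0.0187 to 0.0185 m. In the last, coarser view it read 0.0179 m, which is within that view's resolution of about 1.4 mm. Its yaw was 1.477 rad, against about 1.475 rad for the bay. How far the contacts stayed pressed is inferred from these positions; I did not measure it directly.
- **Button:** it went down about 6 mm to its stop, with the wrist force reaching 13 N. In the last picture it looks up again.
- **Grey packs:** the networks' positions differ from the start by 1 to 5 mm, averaging under 3 mm. That is about their own error of 4 mm. The pictures show the greys undisturbed.
- **Rest of the bench:** the arm ended clear of everything at 0 N. I did not measure the weights, mug or screwdriver again at the end, but the arm never worked near them.

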